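# Find and pull the binding roller of the cassette filing track

### The job

One of the three rollers of the bench track that feeds cassette trays into the filing cabinet binds. With all three in place, spin each by hand through at least an eighth of a turn by pushing a fingertip across its top, and see whether it coasts on or stops at once. Then lift the binding roller up out of its slots and lay it, without dropping it, lengthwise on the mat inside the steel tray, leaving the two free-running rollers seated in the track and everything else on the bench where it stands.

Things in the scene. Friction and masses are not known exactly. Their poses are not given: they have to be found in the camera images.
- track: Aluminium roller track, fixed. Origin on the bench under its centre. Two side profiles 12 mm thick, 330 mm long along its y axis, tops 80 mm above the bench, inner faces at x = -79 and +79 mm. Rollers lie parallel to its x axis at y = -100, 0, +100 mm in open-topped slots 10.4 mm wide, 17 mm deep. Open down to the bench between rollers, but for cross ties (top 38 mm) at y = -150 and +150 mm.
- roller_a_center (a point): Centre of roller A, one of three alike; which slot it lies in varies. Steel tube 40 mm in diameter, 150 mm long; 186 mm over the axle's flat ends; about 0.34 kg. x axis along the roller. Seated, its centre is 70 mm and its top line 90 mm above the bench. The flat ends sit loosely in the slots and keep the axle from turning; lift straight up 25 mm to clear them.
- roller_a (a joint): Angle of roller A's tube on its axle, rad, counts on over many turns, near 0 at the start, positive about the roller's x. Three black lengthwise strips 120 degrees apart show it. A fingertip pushed across the top line turns it by friction; a free-running tube coasts on for seconds, a binding one drags (about 1.5 N at its surface) and stops at once.
- roller_b_center (a point): Centre of roller B, one of three alike; which slot it lies in varies. Steel tube 40 mm in diameter, 150 mm long; 186 mm over the axle's flat ends; about 0.34 kg. x axis along the roller. Seated, its centre is 70 mm and its top line 90 mm above the bench. The flat ends sit loosely in the slots and keep the axle from turning; lift straight up 25 mm to clear them.
- roller_b (a joint): Angle of roller B's tube on its axle, rad, counts on over many turns, near 0 at the start, positive about the roller's x. Three black lengthwise strips 120 degrees apart show it. A fingertip pushed across the top line turns it by friction; a free-running tube coasts on for seconds, a binding one drags (about 1.5 N at its surface) and stops at once.
- roller_c_center (a point): Centre of roller C, one of three alike; which slot it lies in varies. Steel tube 40 mm in diameter, 150 mm long; 186 mm over the axle's flat ends; about 0.34 kg. x axis along the roller. Seated, its centre is 70 mm and its top line 90 mm above the bench. The flat ends sit loosely in the slots and keep the axle from turning; lift straight up 25 mm to clear them.
- roller_c (a joint): Angle of roller C's tube on its axle, rad, counts on over many turns, near 0 at the start, positive about the roller's x. Three black lengthwise strips 120 degrees apart show it. A fingertip pushed across the top line turns it by friction; a free-running tube coasts on for seconds, a binding one drags (about 1.5 N at its surface) and stops at once.
- tray: Shallow steel tray, fixed: 260 mm along its x axis, 180 mm along y, walls 3 mm thick, 30 mm tall. Origin on the bench under its centre. Its silicone mat (top 6 mm above the bench) has ribs (tops 10 mm) along x every 24 mm, one on y = 0, that stop a roller rolling. A roller lying in it lengthwise, between two ribs, has its centre about 27 mm above the bench.
- cassette_stand: Bystander, to be left alone: clear slotted stand, 200 x 52 mm, 46 mm tall, holding upright lilac cassettes. Origin at its underside's centre.
- cassette_lid: Bystander, to be left alone: thin steel cassette lid, 40 x 28 mm, 6 mm tall. Origin at its underside's centre.
- crucible: Bystander, to be left alone: blue ceramic crucible, 48 mm across, 38 mm tall. Origin at its underside's centre.
- petri_lid: Bystander, to be left alone: squat glass petri dish lid, 96 mm across, 15 mm tall. Origin at its underside's centre.
- bottle: Bystander, to be left alone: amber glass bottle, 60 mm across, 125 mm tall. Origin at its underside's centre.
- brush: Bystander, to be left alone: cleaning brush lying flat. Origin at its underside's centre.
- wrench: Bystander, to be left alone: wrench lying flat, 150 mm. Origin at its underside's centre.

How it is judged (in metres and radians):
On the way:
1. each of the three rollers, still seated in the track, has been turned at least an eighth of a turn ((value of joint roller_a above 0.7 rad or value of joint roller_a below -0.7 rad) and (value of joint roller_b above 0.7 rad or value of joint roller_b below -0.7 rad) and (value of joint roller_c above 0.7 rad or value of joint roller_c below -0.7 rad) and z of roller_a_center in the frame of track between 0.064 and 0.076 m and x of roller_a_center in the frame of track between -0.012 and 0.012 m and z of roller_b_center in the frame of track between 0.064 and 0.076 m and x of roller_b_center in the frame of track between -0.012 and 0.012 m and z of roller_c_center in the frame of track between 0.064 and 0.076 m and x of roller_c_center in the frame of track between -0.012 and 0.012 m), for 0.1 s.
At the end, for the whole second after the job is handed in: The binding roller lies still, level (within 5 degrees) and released on the mat in the tray: centre within 40 mm of the tray's centre along it, 72 mm across it, 20 to 36 mm above the bench. The two others lie seated in the track: centre 64 to 76 mm above the bench, within 12 mm of its centre line (x of roller_b_center in the frame of tray between -0.04 and 0.04 m and y of roller_b_center in the frame of tray between -0.072 and 0.072 m and z of roller_b_center in the frame of tray between 0.02 and 0.036 m and angle between roller_b_center's own x axis and vertical between 1.47 and 1.67 rad and linear speed of axle_b below 0.02 m/s and z of roller_a_center in the frame of track between 0.064 and 0.076 m and x of roller_a_center in the frame of track between -0.012 and 0.012 m and z of roller_c_center in the frame of track between 0.064 and 0.076 m and x of roller_c_center in the frame of track between -0.012 and 0.012 m); the robot touches nothing.
It fails at once if a roller that runs freely is lifted out of the track (z of any of roller_a_center, roller_c_center in the frame of track above 0.09 m).
It fails at once if a roller is dropped: it falls freely, out of the fingers, at over 0.7 m/s (more than about 25 mm) ((linear speed of axle_a above 0.7 m/s and contact force between the fingers and axle_a below 0.1 N) or (linear speed of axle_b above 0.7 m/s and contact force between the fingers and axle_b below 0.1 N) or (linear speed of axle_c above 0.7 m/s and contact force between the fingers and axle_c below 0.1 N)).
It fails at once if a bystander is moved more than 30 mm (distance of any of cassette_stand, cassette_lid, crucible, petri_lid, bottle, brush, wrench from where it was at the start of the episode above 0.03 m).
It fails at once if the stand, crucible or bottle is tipped (angle between any of cassette_stand, crucible, bottle's own z axis and vertical above 0.5 rad).
It also fails if it takes over 64 s, if anything falls off the work surface, if the arm or the gripper's body presses on something with over 40 N, if the wrist force passes 120 N, or if a joint passes its speed limit or range.

### The arm

A 6-joint arm with a two-finger parallel gripper is mounted at the origin on the work surface. World frame = base frame: x ahead of the robot, y to its left, z up, the work surface at z = 0. Lengths are in mm, angles in rad, forces in N, time in s.
With the tool pointing down it reaches from about 400 to 925 mm from the base axis. Payload 12.5 kg.
Tool frame: the origin (TCP) lies at the very end of the fingers, on their centre line; the grasp point (between the pads) lies 19 mm behind it (env.tcp_to_grasp is the distance from the TCP to the grasp point, in mm); z points along the fingers, x is the direction in which the jaws open and shut, and the axes are right-handed (so a half turn about z gives the same grasp; the last joint's range is limited). The gripper opens to 95 mm and grips with 3 to 60 N. Pads are 20 mm wide; open, the fingers measure 119 mm over their backs; the gripper's body (75 mm by 180 mm) begins 59 mm behind the grasp point.
Start: joints at [1.102, 0.491, 1.559, -0, 1.092, -0.106], TCP at [221.793, 584.341, 214.661] pointing down, gripper open.
Joint ranges: [-3.1, 3.1], [-0.84, 2.19], [0.05, 2.79], [-1.13, 4.28], [0.06, 2.93], [-2.69, 2.69]. Speed limits (rad/s): [2.22, 2.22, 2.79, 3.14, 3.14, 3.14].

### API

Orientations are given as [roll, pitch, yaw] about the fixed x, y, z axes, in that order (R = Rz(yaw) Ry(pitch) Rx(roll)).
In Python, from cell import env, vision, job gives the robot as it stands.
- The arm moves only by the shell command python3 -m pendant 'ROWS' [OPENING]. ROWS is JSON, a list of rows, each a list of 4 numbers: the shift along the tool's x, y, z in mm, then the turn about the tool's z in degrees. In form: [[tx, ty, tz, turn], ...]. A call has 1 to 8 rows; each row is the pose to reach, as a shift and turn from the pose measured when the call began, along the tool's axes at that moment; what a row does not reach only later rows make up. A row lasts 1/8 s, in which the tool goes at most 62.5 mm and 10.7 degrees, less where a joint would pass 70% of its speed; a pose out of reach is approached as far as the arm can. A call with a gripper value outside its range is refused whole. OPENING is the closure, from 0 (fully open) to 1 (shut), set as the call begins (- or left out, the last holds). The fingers move at their own pace and stop on an object; the grip force is fixed at half the most. Time passes only in rows, so rows that repeat a pose let the fingers close. It gives the time, the measured TCP pose, the force and the opening at its end, in the units of the state.
- env.state(): the state, without advancing time (a new reading comes with each control period).
- vision.read_camera(name): name is "scene" or "top" or "wrist"; returns a dict with "pixels" (480x640x3 uint8, red, green, blue), "intrinsics" (3x3 intrinsics, pixels), "R" (3x3) and "t" (3): a world point X has camera coordinates R X + t; the wrist camera has in their place "tool_from_camera" (4x4, takes a point from camera to tool coordinates, whose origin is the TCP and whose axes are the tool frame's). Camera axes: x right, y down, z forward; pixel columns grow to the right and rows downward; lengths in mm; the calibration is good to about 2 mm. A picture is of the moment at which its call begins: read the wrist's pose just before it. There is no depth.
- job.job_done(): hands the job in, once; it reports no verdict.
Trained networks look in a picture, given as the dict that the camera call returned (one of the last four; its "shot" number tells which), for a name from the list of things; names that differ only in an ending like _2 or _b are one class to them, and where a whole thing is asked for, a point or a joint stands for the part that bears it (a point fixed in the world has none). Each returns a list of dicts, best first, with "confidence" (0 to 1); they miss things now and then, are a little off and sometimes report something else, mostly with a low value. They report only what shows in the picture. A call takes as long as a camera call.
- vision.find_in(picture, query): "at" ([x, y, z] in mm, in the coordinates of the camera as it stood for that picture, good to about 4 mm: the middle of the surface that is visible of it).
- vision.regions_of(picture, query): "pixels" (480x640 bool, what is visible of it).
The state is a dict: "t": time; "joints": joint angles; "qvel": joint speeds; "tau": joint torques, N m; "eef_pos": TCP position; "tcp_rot": TCP orientation; "ft_force": force on the tool from outside, world axes, zero at the start; "moment": the same for the moment, N m; "opening": opening from 0.0 (shut) to 1.0 (fully open).
Only numpy, scipy, OpenCV 4.12 (cv2) and the standard library are available. Lean on these libraries where they do the work, as an engineer would, in place of code of your own. Each camera call takes 0.05 s, during which the arm holds its last target.

## Working session

There is one attempt and no reset: what is moved stays moved. The work goes in short steps, Python scripts to look and compute and a shell command to move; the robot and the scene stay as the last step left them, time stands still between calls to the robot, and variables do not carry over. Pictures are saved under pics/ and viewed, and the job is handed in when it is done.

```bash
ls; mkdir -p pics; cat > h.py <<'E'
from cell import env, vision, job
import numpy as np, cv2
def save(p,n): cv2.imwrite('pics/'+n+'.png', cv2.cvtColor(p['pixels'],cv2.COLOR_RGB2BGR))
def world(p,at): return p['R'].T@(np.array(at)-p['t'])
def ray(p,u,v,z):
    R=np.array(p['R']);t=np.array(p['t']);K=np.array(p['intrinsics'])
    d=R.T@np.linalg.solve(K,[u,v,1.]);c=-R.T@t
    return c+d*(z-c[2])/d[2]
def proj(p,X):
    q=np.array(p['R'])@np.array(X)+np.array(p['t']);q=np.array(p['intrinsics'])@q;return q[:2]/q[2]
E
python3 - <<'E'
from h import *
p=vision.read_camera('top');save(p,'top0')
s=vision.read_camera('scene');save(s,'scene0')
for n in ['track','roller_a_center','tray','cassette_stand','cassette_lid','crucible','petri_lid','bottle','brush','wrench']:
    for P,l in((p,'top'),(s,'scene')):
        print(n,l,[(np.round(world(P,d['at'])),round(d['confidence'],2)) for d in vision.find_in(P,n)[:4]])
st=env.state();print(st)
E
```

```text
pics
track top []
track scene [(array([571.,  91.,  55.]), 0.83), (array([773.,  47.,  23.]), 0.67), (array([491., 236.,  83.]), 0.55)]
roller_a_center top [(array([484., 241.,  85.]), 0.69)]
roller_a_center scene [(array([492., 234.,  80.]), 0.77)]
tray top [(array([ 461., -343.,    5.]), 0.61)]
tray scene [(array([ 469., -343.,    7.]), 0.7)]
cassette_stand top [(array([755.,  58.,  26.]), 0.58)]
cassette_stand scene [(array([770.,  47.,  23.]), 0.85), (array([ 470., -344.,    4.]), 0.7)]
cassette_lid top [(array([ 506., -123.,    0.]), 0.64), (array([ 636., -124.,    1.]), 0.6)]
cassette_lid scene [(array([ 507., -128.,    3.]), 0.43)]
crucible top [(array([443., -92.,  16.]), 0.59)]
crucible scene [(array([439., -94.,  29.]), 0.53)]
petri_lid top [(array([ 634., -127.,    5.]), 0.63), (array([ 506., -124.,    3.]), 0.34)]
petri_lid scene [(array([ 631., -128.,    7.]), 0.85), (array([492., 228.,  82.]), 0.55)]
bottle top [(array([ 730., -261.,   90.]), 0.57)]
bottle scene [(array([ 755., -282.,   78.]), 0.63)]
brush top [(array([ 508., -550.,   21.]), 0.83)]
brush scene [(array([ 525., -556.,   24.]), 0.97)]
wrench top [(array([494., 499.,   8.]), 0.85)]
wrench scene [(array([496., 498.,   5.]), 0.53)]
{'t': 1.1, 'joints': array([ 1.10240444e+00,  4.90876740e-01,  1.55890934e+00,  3.11480545e-05,
        1.09169925e+00, -1.05626819e-01]), 'qvel': array([-8.64523681e-04, -8.71212033e-04,  2.56291196e-03,  6.09206001e-05,
        1.20558317e-03, -1.53792955e-03]), 'tau': array([ 2.34052182e-03, -6.12468696e+01, -2.58442283e+01,  6.94998424e-02,
        4.43991611e-02,  3.90004359e-06]), 'eef_pos': array([221.78136871, 584.34128537, 214.67217818]), 'tcp_rot': array([-3.14157648e+00, -1.09642604e-04,  1.20801690e+00]), 'ft_force': array([-0.07189918, -0.53641846,  0.30102018]), 'moment': array([-0.02818127,  0.02919435,  0.00851265]), 'opening': 0.999074785878082}
```

View pics/top0.png

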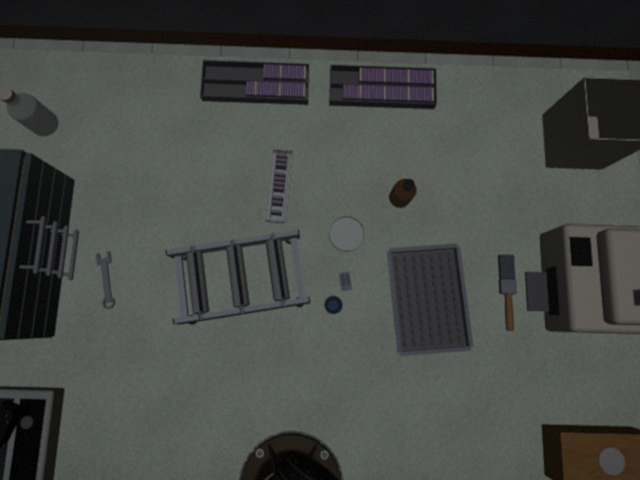

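View pics/scene0.png

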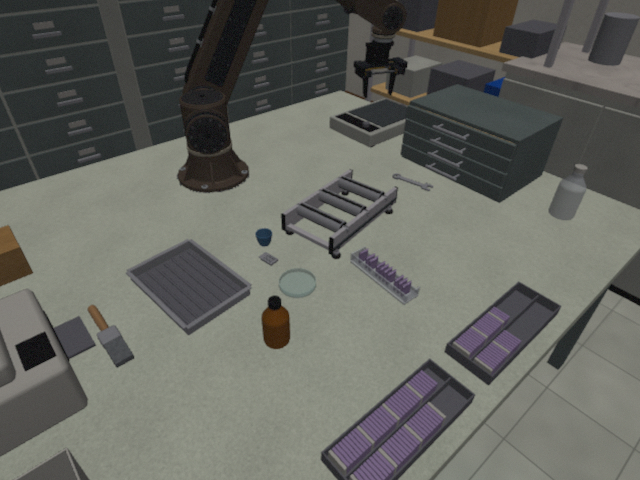

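```bash
python3 - <<'E'
from h import *
p=vision.read_camera('top')
im=cv2.cvtColor(p['pixels'],cv2.COLOR_RGB2BGR)
c=cv2.resize(im[222:332,155:320],None,fx=4.8,fy=4.8,interpolation=cv2.INTER_CUBIC);cv2.imwrite('pics/ct.png',cv2.convertScaleAbs(c,alpha=2))
c=cv2.resize(im[235:360,375:485],None,fx=4.8,fy=4.8,interpolation=cv2.INTER_CUBIC);cv2.imwrite('pics/cy.png',cv2.convertScaleAbs(c,alpha=2))
print(p['R'],p['t'],p['intrinsics'])
m=vision.regions_of(p,'roller_a_center');print(len(m),[(d['confidence'],cv2.minAreaRect(np.argwhere(d['pixels'])[:,::-1].astype(np.float32))) for d in m])
for n in['tray','track']:
  m=vision.regions_of(p,n);print(n,[(d['confidence'],cv2.minAreaRect(np.argwhere(d['pixels'])[:,::-1].astype(np.float32))) for d in m])
E
```

```text
[[ 0.02740082 -0.99945184  0.01857985]
 [-0.98331671 -0.0302928  -0.17936166]
 [ 0.17982617 -0.01335522 -0.98360774]] [ -64.27186716  596.83277861 1096.3851719 ] [[448.96489461   0.         317.22842331]
 [  0.         448.96489461 241.98136935]
 [  0.           0.           1.        ]]
1 [(0.6, ((197.20309448242188, 280.4761047363281), (69.46212005615234, 16.766719818115234), 83.2901611328125))]
tray [(0.65, ((429.4389953613281, 298.45123291015625), (110.32111358642578, 75.2038803100586), 83.6598129272461))]
track [(0.75, ((236.15304565429688, 276.940185546875), (77.37677764892578, 138.82371520996094), 80.7538833618164)), (0.75, ((333.0, 304.0), (18.0, 18.0), 90.0))]
```

View pics/ct.png

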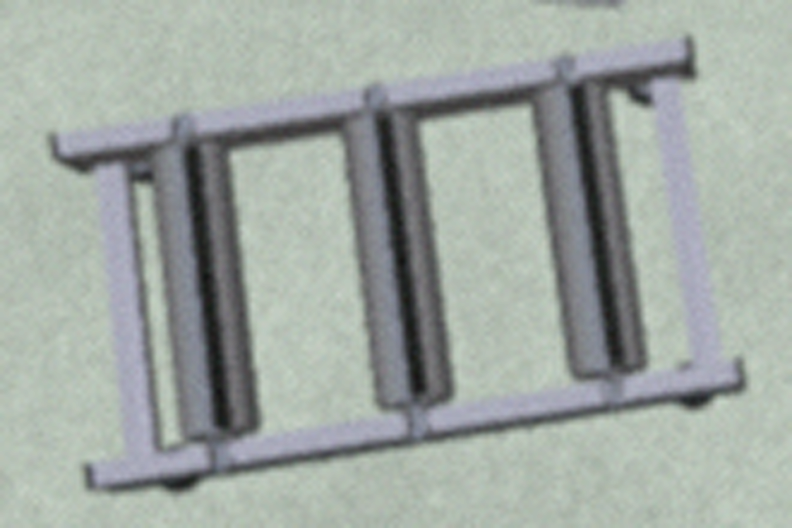

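View pics/cy.png

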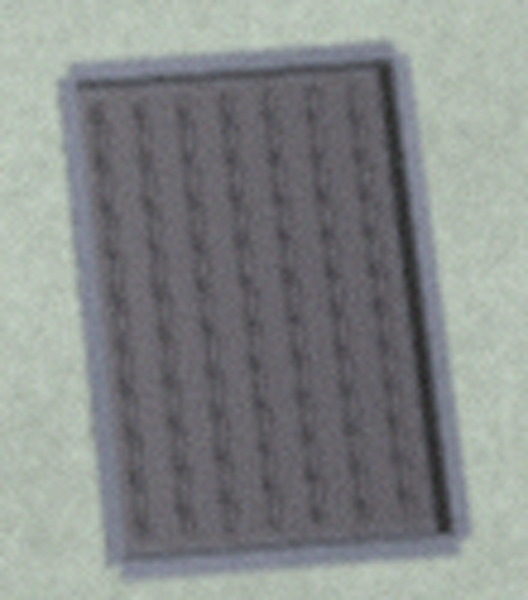

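```bash
python3 - <<'E'
from h import *
from scipy.optimize import least_squares
p=vision.read_camera('top')
def f(x,y,ox,oy): return (ox+(x+.5)/4.8-.5, oy+(y+.5)/4.8-.5)
up=[(184,130),(376,97),(565,67)];lo=[(220,455),(417,420),(614,385)]
W=[];L=[]
for i in range(3):
    W+= [ray(p,*f(*up[i],155,222),76)[:2]];L.append((85,100-100*i))
    W+= [ray(p,*f(*lo[i],155,222),76)[:2]];L.append((-85,100-100*i))
# outer corners of profiles at z=80
for (x,y),l in zip([(53,140),(690,40),(742,375),(88,480)],[(91,165),(91,-165),(-91,-165),(-91,165)]):
    W.append(ray(p,*f(x,y,155,222),80 )[:2]);L.append(l)
W=np.array(W);L=np.array(L,float)
def fit(W,L):
    r=lambda q:(np.c_[np.cos(q[2])*L[:,0]-np.sin(q[2])*L[:,1]+q[0],np.sin(q[2])*L[:,0]+np.cos(q[2])*L[:,1]+q[1]]-W).ravel()
    s=least_squares(r,[*W.mean(0),0]);return s.x,np.round(s.fun.reshape(-1,2),1)
q,res=fit(W,L);print('track',q,res)
Wt=np.array([ray(p,*f(x,y,375,235),30)[:2] for x,y in[(66,70),(404,45),(466,545),(112,572)]])
qt,res=fit(Wt,np.array([(130,90),(130,-90),(-130,-90),(-130,90)],float));print('tray',qt,res)
s=vision.read_camera('scene')
im=cv2.cvtColor(s['pixels'],cv2.COLOR_RGB2BGR).copy()
im2=cv2.cvtColor(p['pixels'],cv2.COLOR_RGB2BGR).copy()
def T(q,x,y,z): c,sn=np.cos(q[2]),np.sin(q[2]);return [q[0]+c*x-sn*y,q[1]+sn*x+c*y,z]
for P,I in((s,im),(p,im2)):
  for yy in(100,0,-100):
    cv2.line(I,*[tuple(int(v) for v in np.round(proj(P,T(q,x,yy,90)))) for x in(-75,75)],(0,0,255),1)
  for Q,a,b,z in((q,91,165,80),(qt,130,90,30)):
    cv2.polylines(I,[np.array([proj(P,T(Q,*k,z)) for k in[(a,b),(a,-b),(-a,-b),(-a,b)]]).round().astype(int)],True,(0,255,0),1)
cv2.imwrite('pics/ov_s.png',cv2.convertScaleAbs(cv2.resize(im[150:340,110:420],None,fx=2.5,fy=2.5),alpha=1.5))
cv2.imwrite('pics/ov_t.png',cv2.convertScaleAbs(cv2.resize(im2[220:365,150:490],None,fx=2.3,fy=2.3),alpha=1.5))
np.save('q.npy',[q,qt])
R=lambda y:T(q,0,y,70)
print([R(y) for y in(100,0,-100)],np.degrees(q[2]))
E
```

```text
track [5.05177591e+02 1.49063478e+02 1.90334230e-01] [[ 1.7  0.4]
 [ 0.7 -0.9]
 [ 0.2  0.5]
 [-0.7 -0.7]
 [ 0.1  0.1]
 [-2.2  0.4]
 [ 3.3 -0.6]
 [ 2.6  2.5]
 [-2.5  0.6]
 [-3.2 -2.4]]
tray [ 4.66159225e+02 -3.39149961e+02  9.49801421e-02] [[-2.5 -3.2]
 [-5.   3.5]
 [ 2.9  3.8]
 [ 4.5 -4. ]]
[[np.float64(486.25888075451775), np.float64(247.25758375655317), 70], [np.float64(505.17759072017884), np.float64(149.06347795974276), 70], [np.float64(524.0963006858399), np.float64(50.86937216293235), 70]] 10.905348073503449
```

View pics/ov_s.png

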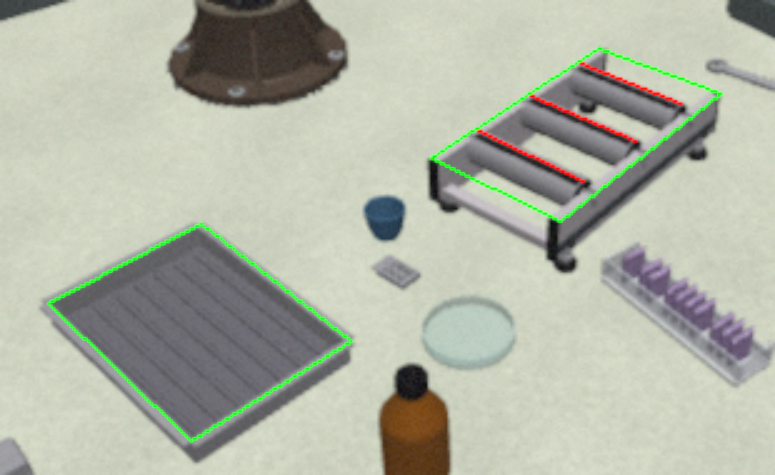

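View pics/ov_t.png

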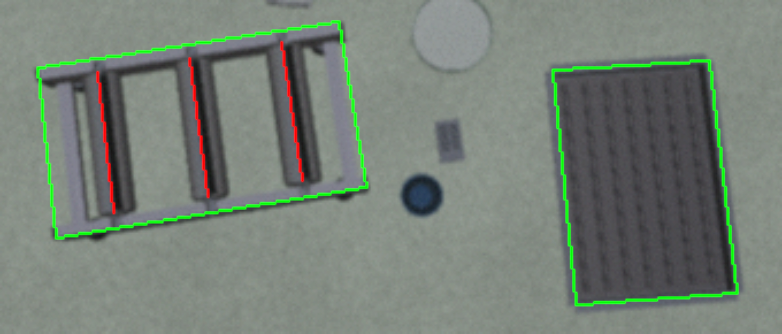

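```bash
cat >> h.py <<'E'
q,qt=np.load('q.npy')
def T(Q,x,y,z): c,sn=np.cos(Q[2]),np.sin(Q[2]);return np.array([Q[0]+c*x-sn*y,Q[1]+sn*x+c*y,z])
def plan(target,yaw=None):
    st=env.state();y=st['tcp_rot'][2];d=np.array(target)-st['eef_pos']
    r=[np.cos(y)*d[0]+np.sin(y)*d[1],np.sin(y)*d[0]-np.cos(y)*d[1],-d[2]]
    turn=0 if yaw is None else -np.degrees((yaw-y+np.pi)%(2*np.pi)-np.pi)
    print('plan',np.round(r,1),round(turn,1),'t',round(st['t'],2),'rot',np.round(st['tcp_rot'],3),'pos',np.round(st['eef_pos'],1),'F',np.round(st['ft_force'],1),'op',round(st['opening'],2))
def loc(Q=None):
    Q=q if Q is None else Q
    e=env.state()['eef_pos'];d=e[:2]-Q[:2];c,sn=np.cos(Q[2]),np.sin(Q[2]);return np.round([c*d[0]+sn*d[1],-sn*d[0]+c*d[1],e[2]],1)
E
python3 -c "
from h import *
plan(T(q,0,125,110),q[2]+np.pi/2)"
```

```text
plan [-200.   353.7  104.6] -31.7 t 1.4 rot [ 3.142 -0.     1.208] pos [221.8 584.3 214.6] F [-0.   0.1  0.2] op 1.0
```

```bash
python3 -m pendant '[[-26,47,10,-5],[-55,98,20,-10],[-83,147,30,-15],[-112,197,45,-20],[-140,247,60,-26],[-170,300,80,-31.7],[-200,353.7,104.6,-31.7],[-200,353.7,104.6,-31.7]]' 1; python3 -c "
from h import *
plan(T(q,0,112,95),q[2]+np.pi/2);print(loc())
p=vision.read_camera('wrist');save(p,'w1');p=vision.read_camera('top');save(p,'t1')
p=vision.read_camera('scene');save(p,'s1')"
```

```text
t: 2.4
eef_pos: [483.0, 269.1, 108.6]
tcp_rot: [-3.14, 0.001, 1.757]
ft_force: [-0.6, 0.9, -0.1]
opening: 0.211
plan [-10.1  -0.8  13.6] -0.2 t 2.4 rot [-3.140e+00  1.000e-03  1.757e+00] pos [483.  269.1 108.6] F [-0.6  0.9 -0.1] op 0.21
[  0.9 122.1 108.6]
```

View pics/w1.png

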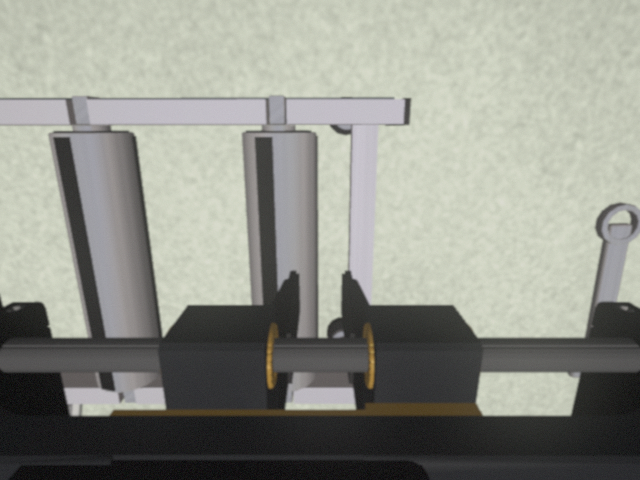

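View pics/s1.png

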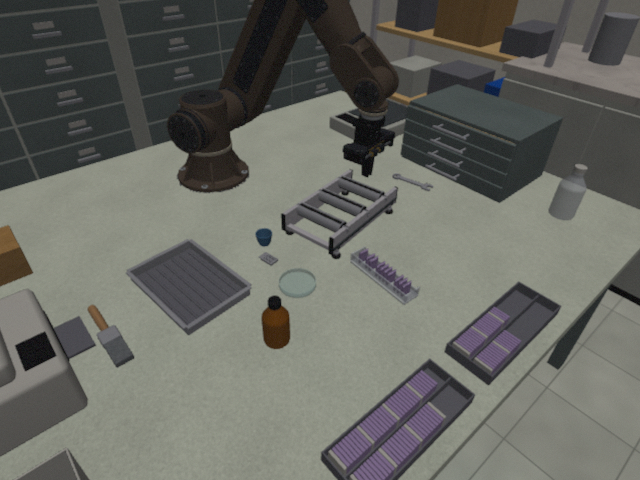

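View pics/t1.png

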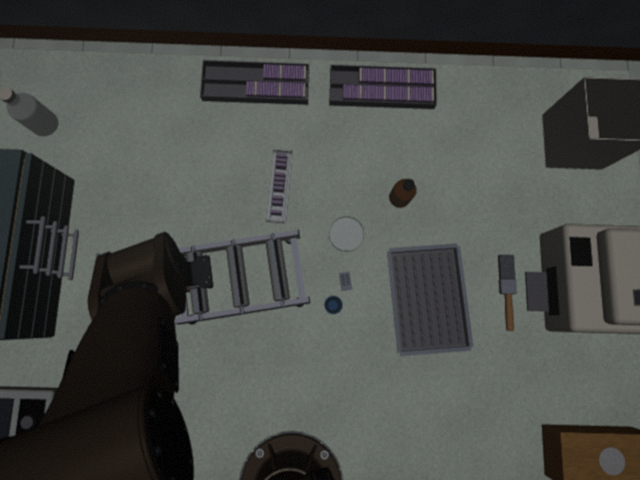

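```bash
python3 -m pendant '[[-10,-0.8,12,-0.2],[-10,-0.8,14,-0.2],[-10,-0.8,14,-0.2]]'; python3 -c "
from h import *
plan(T(q,0,112,90),q[2]+np.pi/2);print(loc())"; python3 -m pendant '[[0,0,3,0],[0,0,4,0]]';python3 -c "
from h import *
plan(T(q,0,112,89),q[2]+np.pi/2);print(loc())"
```

```text
t: 2.92
eef_pos: [482.1, 262.6, 96.2]
tcp_rot: [-3.141, -0.0, 1.765]
ft_force: [0.4, -0.1, 0.2]
opening: 0.005
plan [-3.9  1.2  6.2] 0.2 t 2.92 rot [-3.141 -0.     1.765] pos [482.1 262.6  96.2] F [ 0.4 -0.1  0.2] op 0.0
[ -1.2 115.9  96.2]
t: 3.18
eef_pos: [482.0, 262.8, 92.1]
tcp_rot: [-3.141, -0.0, 1.765]
ft_force: [-0.6, -0.7, -0.2]
opening: 0.006
plan [-4.1  1.3  3.1] 0.2 t 3.17 rot [-3.141 -0.     1.765] pos [482.  262.8  92.1] F [-0.6 -0.7 -0.2] op 0.01
[ -1.3 116.1  92.1]
```

```bash
python3 -m pendant '[[0,1.3,1.5,0],[0,1.3,3,0],[0,1.3,3,0]]';python3 -c "
from h import *
plan(T(q,0,112,89),q[2]+np.pi/2);print(loc())"
```

```text
t: 3.55
eef_pos: [483.2, 263.0, 89.0]
tcp_rot: [-3.141, -0.0, 1.765]
ft_force: [-0.8, -0.2, -0.1]
opening: 0.003
plan [-4. -0. -0.] 0.2 t 3.55 rot [-3.141 -0.     1.765] pos [483.2 263.   89. ] F [-0.8 -0.2 -0.1] op 0.0
[  0. 116.  89.]
```

```bash
python3 -m pendant '[[-4,0,0,0],[-8,0,0,0]]';python3 -c "
from h import *
print(loc(), np.round(env.state()['moment'],2))"
```

```text
t: 3.8
eef_pos: [484.9, 255.1, 89.4]
tcp_rot: [3.142, -0.001, 1.765]
ft_force: [-3.1, 2.2, 11.6]
opening: 0.005
[1.00e-01 1.08e+02 8.94e+01] [0.44 0.71 0.01]
```

```bash
python3 -m pendant '[[-16,0,0.3,0],[-34,0,0.3,0],[-50,0,-12,0]]';python3 -c "
from h import *
print(loc())
for i in range(5):
  p=vision.read_camera('wrist');save(p,'w2_%d'%i)
ims=[cv2.imread('pics/w2_%d.png'%i)[90:400,:520:2] for i in range(5)]
c=np.hstack([cv2.resize(i[::2],(160,155)) for i in ims]);cv2.imwrite('pics/w2.png',cv2.convertScaleAbs(c,alpha=1.3))
print(env.state()['t'])"
```

```text
t: 4.18
eef_pos: [494.3, 204.8, 101.1]
tcp_rot: [-3.14, -0.0, 1.765]
ft_force: [-0.4, -0.2, 0.6]
opening: 0.006
[-1.000e-01  5.670e+01  1.011e+02]
4.425
```

View pics/w2_0.png

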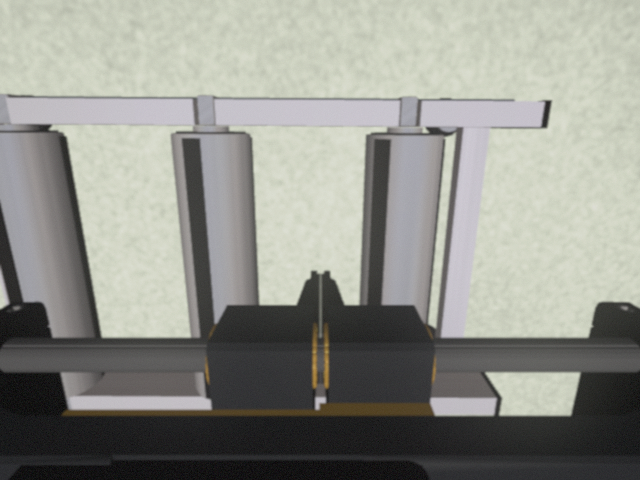

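View pics/w2.png

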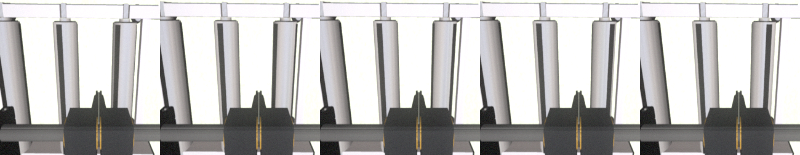

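```bash
python3 -c "
import cv2,numpy as np
c=np.hstack([cv2.imread('pics/w2_%d.png'%i)[125:260,360:450] for i in range(5)]);cv2.imwrite('pics/w2z.png',cv2.convertScaleAbs(cv2.resize(c,None,fx=1.7,fy=1.7),alpha=1.2))"
```

```text
(no output)
```

View pics/w2z.png

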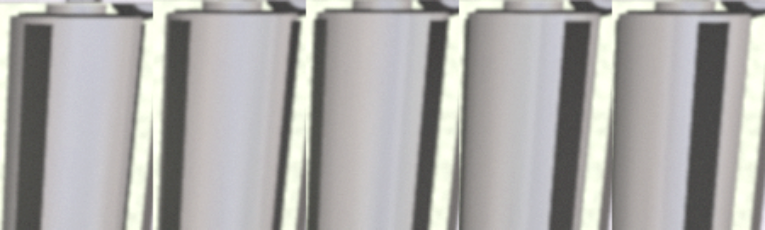

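```bash
python3 -m pendant '[[-34,0,4,0],[-34,0,12,0],[-34,0,12,0],[-46,0,12,0],[-62,0,12,0],[-80,0,12,0],[-98,0,0,0]]';python3 -c "
from h import *
print(loc())
for i in range(5):
  p=vision.read_camera('wrist');save(p,'w3_%d'%i)
c=np.hstack([cv2.imread('pics/w3_%d.png'%i)[125:260,360:450] for i in range(5)]);cv2.imwrite('pics/w3z.png',cv2.convertScaleAbs(cv2.resize(c,None,fx=1.7,fy=1.7),alpha=1.2))"
```

```text
t: 5.3
eef_pos: [513.3, 108.7, 101.4]
tcp_rot: [-3.141, -0.001, 1.765]
ft_force: [0.3, -0.0, 0.2]
opening: 0.001
[  0.4 -41.2 101.4]
```

View pics/w3_0.png

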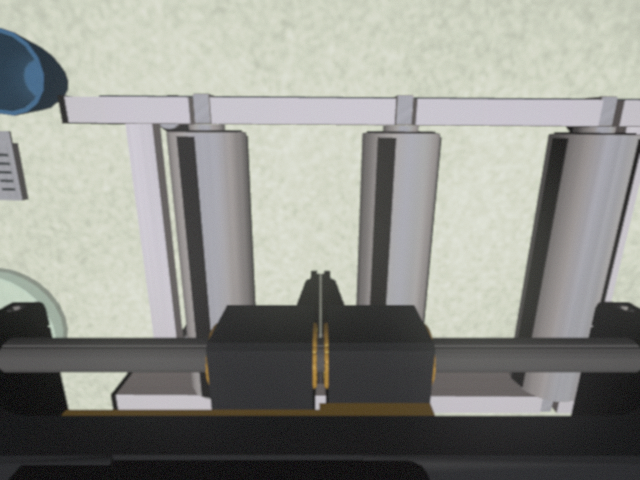

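View pics/w3z.png

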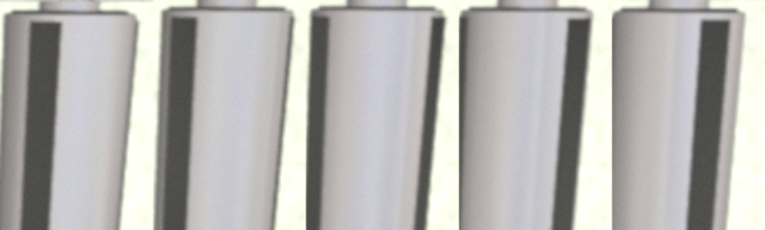

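```bash
python3 -m pendant '[[-37,0,4,0],[-37,0,12.2,0],[-37,0,12.2,0],[-49,0,12.4,0],[-65,0,12.4,0],[-83,0,12.4,0],[-101,0,0,0]]';python3 -c "
from h import *
print(loc())
for i in range(5):
  p=vision.read_camera('wrist');save(p,'w4_%d'%i)
c=np.hstack([cv2.imread('pics/w4_%d.png'%i)[125:260,360:450] for i in range(5)]);cv2.imwrite('pics/w4z.png',cv2.convertScaleAbs(cv2.resize(c,None,fx=1.7,fy=1.7),alpha=1.2))"
```

```text
t: 6.42
eef_pos: [532.8, 9.7, 101.5]
tcp_rot: [-3.141, -0.001, 1.764]
ft_force: [0.1, -0.5, -0.4]
opening: 0.002
[   0.7 -142.   101.5]
```

View pics/w4_0.png

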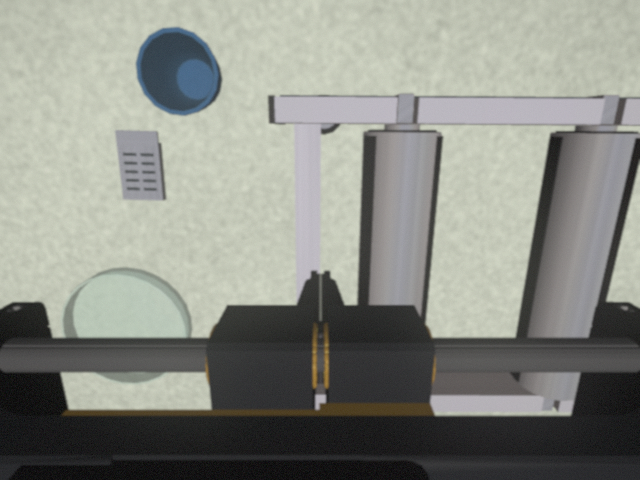

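View pics/w4z.png

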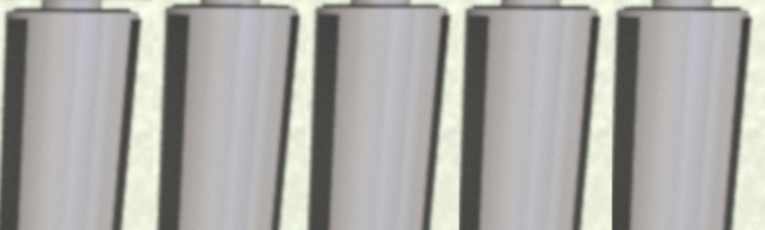

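```bash
python3 -c "
from h import *
p=vision.read_camera('wrist');K=p['intrinsics'];M=np.array(p['tool_from_camera'])
def ang(u,v,yl,tool_y):  # local track: tool x=+y, tool z=down
    d=M[:3,:3]@np.linalg.solve(K,[u,v,1.]);o=M[:3,3]
    # tool x->track y, tool z->-z
    Y=o[0]+tool_y-yl;Z=101.4-o[2]-70;dy,dz=d[0],-d[2]
    a=dy*dy+dz*dz;b=2*(Y*dy+Z*dz);c=Y*Y+Z*Z-400
    D=b*b-4*a*c
    if D<0: return 'miss'
    s=(-b-D**.5)/(2*a);return round(np.degrees(np.arctan2(-(Y+s*dy),Z+s*dz)),1), 'x',round(float((o+s*d)[1]),1)
print('third before', [ang(u,180,-100,-41.2) for u in(180,190,200)])
print('third after L', [ang(u,180,-100,-142) for u in(364,368,374)],'R',[ang(u,180,-100,-142) for u in(428,431,435)])
print('mid in w2 before', [ang(u,180,0,56.7) for u in(186,195,204)])
"

```

```text
third before [(np.float64(28.0), 'x', -52.6), (np.float64(11.0), 'x', -52.9), (np.float64(-3.2), 'x', -52.9)]
third after L [(np.float64(71.4), 'x', -51.0), (np.float64(60.1), 'x', -51.5), (np.float64(47.7), 'x', -52.0)] R [(np.float64(-34.5), 'x', -52.4), (np.float64(-41.5), 'x', -52.2), (np.float64(-54.4), 'x', -51.8)]
mid in w2 before [(np.float64(24.8), 'x', -52.7), (np.float64(10.0), 'x', -52.9), (np.float64(-2.7), 'x', -52.9)]
```

```bash
python3 -c "
from h import *
p=vision.read_camera('wrist');K=p['intrinsics'];M=np.array(p['tool_from_camera'])
Mi=np.linalg.inv(M);o=M[:3,3];print(loc())
yl=loc()[1]
for dy in(-2,0,2):
  # silhouettes of cylinder axis at tool x=-100+dy-yl, z=101.4-70
  cx=-100+dy-yl;cz=101.5-70
  v=np.array([o[0]-cx,o[2]-cz]);D=np.hypot(*v);a0=np.arctan2(v[1],v[0]);b=np.arccos(20/D)
  r=[]
  for s in(-1,1):
    P=np.array([cx+20*np.cos(a0+s*b),0,cz+20*np.sin(a0+s*b)])
    for ty in(-50,-30):
      c=Mi@[P[0],ty,P[2],1];w=K@c[:3];r.append(np.round(w[:2]/w[2],1))
  print(dy,r)
plan(T(q,0,-100,101),q[2]+np.pi/2)
"

```

```text
[   0.9 -140.6  101.4]
-2 [array([354.2, 179.8]), array([353.2, 215.9]), array([430.4, 181.8]), array([427.3, 219.1])]
0 [array([357.9, 179.8]), array([356.8, 215.8]), array([434.2, 181.8]), array([431. , 219.1])]
2 [array([361.5, 179.7]), array([360.4, 215.7]), array([438. , 181.9]), array([434.8, 219.2])]
plan [40.6 -0.8  0.4] 0.2 t 6.78 rot [ 3.141e+00 -1.000e-03  1.764e+00] pos [532.7  11.2 101.4] F [-0.4  0.2  0.1] op 0.01
```

```bash
python3 -m pendant '[[41.2,-0.8,-3,0.2],[41.2,-0.8,-3,0.2],[41.2,-0.8,-3,0.2]]' 0.3; python3 -c "
from h import *
print(loc());plan(T(q,0,-99.5,56),q[2]+np.pi/2);save(vision.read_camera('wrist'),'w5')"
```

```text
t: 7.15
eef_pos: [524.0, 51.6, 104.4]
tcp_rot: [3.141, -0.001, 1.762]
ft_force: [-0.1, -0.4, 0.3]
opening: 0.265
[ 1.000e-01 -9.930e+01  1.044e+02]
plan [-0.2 -0.1 48.4] 0.1 t 7.15 rot [ 3.141e+00 -1.000e-03  1.762e+00] pos [524.   51.6 104.4] F [-0.1 -0.4  0.3] op 0.27
```

View pics/w5.png

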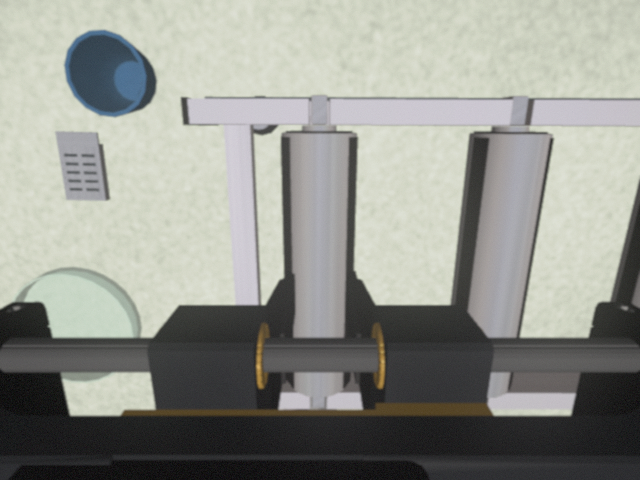

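```bash
python3 -m pendant '[[0,0,0,0],[0,0,0,0],[0,0,0,0],[0,0,4,0]]'; python3 -m pendant '[[0,0,15,0],[0,0,30,0],[0,0,44,0],[0,0,44,0]]'
```

```text
t: 7.7
eef_pos: [524.3, 51.1, 100.4]
tcp_rot: [3.141, -0.001, 1.761]
ft_force: [0.0, -0.2, 0.3]
opening: 0.688
t: 8.2
eef_pos: [523.6, 51.1, 55.0]
tcp_rot: [-3.14, -0.001, 1.761]
ft_force: [-0.1, -0.3, 0.3]
opening: 0.701
```

```bash
python3 -m pendant '[[0,0,0,0],[0,0,0,0],[0,0,0,0],[0,0,0,0],[0,0,0,0],[0,0,0,0]]' 1; python3 -c "
from h import *
print(loc());save(vision.read_camera('wrist'),'w6')"
```

```text
t: 8.95
eef_pos: [523.8, 51.2, 55.2]
tcp_rot: [-3.141, -0.001, 1.761]
ft_force: [-0.5, 0.5, 6.3]
opening: 0.413
[ -0.2 -99.7  55.2]
```

View pics/w6.png

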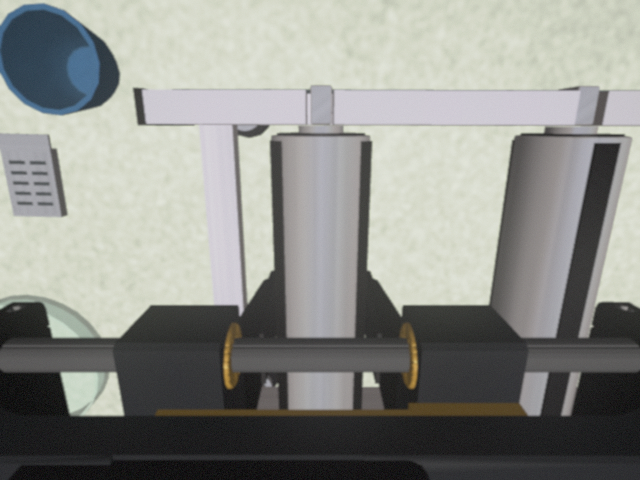

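```bash
python3 -m pendant '[[0,0,-6,0],[0,0,-14,0],[0,0,-24,0],[0,0,-36,0],[0,0,-50,0],[0,0,-65,0],[0,0,-65,0]]'; python3 -c "
from h import *
print(loc());save(vision.read_camera('wrist'),'w7');save(vision.read_camera('scene'),'s7')"
```

```text
t: 9.88
eef_pos: [524.4, 51.1, 121.6]
tcp_rot: [3.14, -0.001, 1.761]
ft_force: [0.1, 0.5, -3.1]
opening: 0.418
[  0.4 -99.8 121.6]
```

View pics/w7.png

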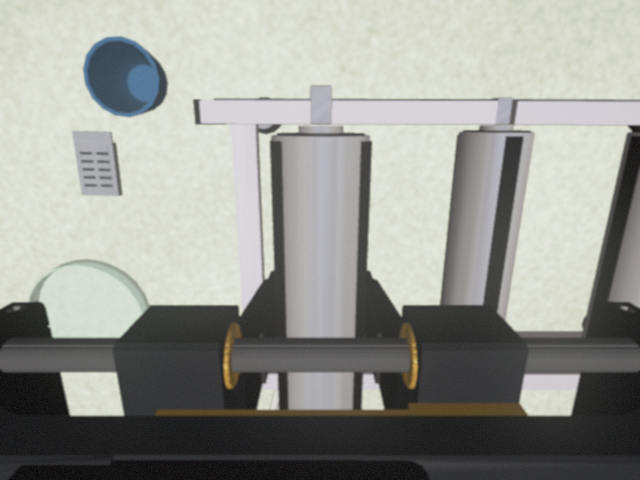

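View pics/s7.png

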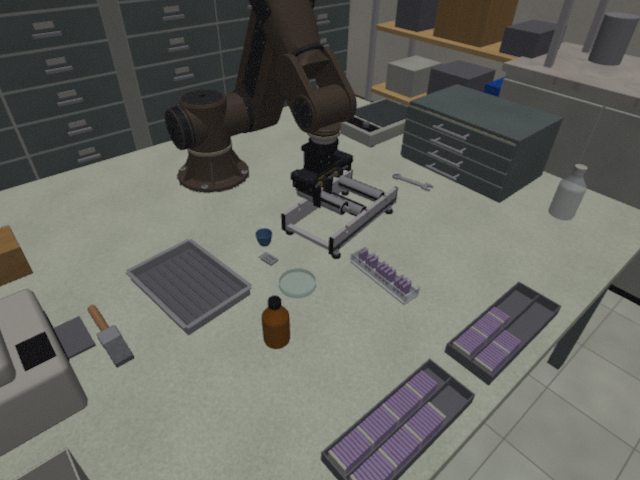

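```bash
python3 -c "
from h import *
plan(T(qt,0,12,110),qt[2]+np.pi/2);print(T(qt,0,12,110))"
```

```text
plan [-360.3 -129.3   10.3] 5.5 t 9.97 rot [-3.141e+00 -1.000e-03  1.761e+00] pos [523.8  51.1 120.3] F [-0.6  0.5 -2.8] op 0.41
[ 465.021176   -327.20404783  110.        ]
```

```bash
python3 -m pendant '[[-15,-5,0,0],[-45,-16,0,0],[-85,-30,0,1],[-130,-47,0,2],[-175,-63,0,3],[-220,-79,0,4],[-265,-95,2,5],[-305,-109,4,5.5]]'; python3 -c "
from h import *
plan(T(qt,0,12,110),qt[2]+np.pi/2)"
```

```text
t: 10.98
eef_pos: [473.3, -271.3, 115.5]
tcp_rot: [-3.14, -0.001, 1.664]
ft_force: [0.0, -0.2, -3.2]
opening: 0.413
plan [-54.9 -13.4   5.5] -0.1 t 10.97 rot [-3.140e+00 -1.000e-03  1.664e+00] pos [ 473.3 -271.3  115.5] F [ 0.  -0.2 -3.2] op 0.41
```

```bash
python3 -m pendant '[[-30,-7,0,0],[-50,-12,0,0],[-55,-13.4,10,0],[-55,-13.4,25,0],[-55,-13.4,40,0],[-55,-13.4,40,0]]'; python3 -c "
from h import *
plan(T(qt,0,12,70),qt[2]+np.pi/2);print(loc(qt))
save(vision.read_camera('wrist'),'w8');p=vision.read_camera('top');save(p,'t8');save(vision.read_camera('scene'),'s8')"
```

```text
t: 11.72
eef_pos: [464.7, -326.0, 73.8]
tcp_rot: [-3.138, -0.004, 1.665]
ft_force: [-0.1, 0.3, -3.4]
opening: 0.417
plan [-1.2  0.3  3.8] -0.0 t 11.72 rot [-3.138 -0.004  1.665] pos [ 464.7 -326.    73.8] F [-0.1  0.3 -3.4] op 0.42
[-0.3 13.2 73.8]
```

View pics/w8.png

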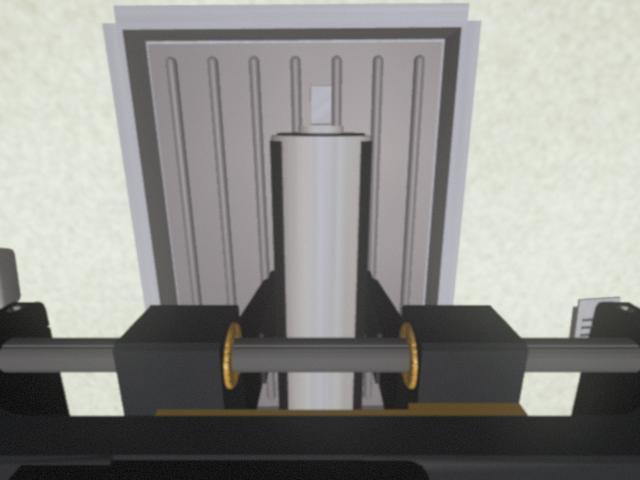

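View pics/s8.png

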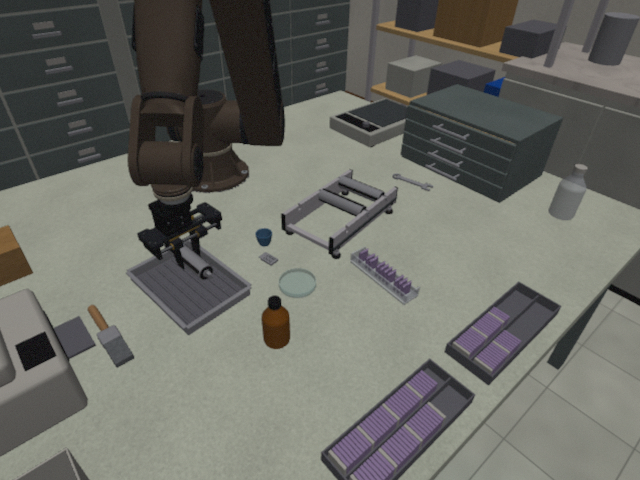

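```bash
python3 -m pendant '[[-1.5,0,12,0],[-1.5,0,26,0],[-1.5,0,40,0],[-1.5,0,50,0],[-1.5,0,56,0],[-1.5,0,57,0]]'; python3 -c "
from h import *
plan(T(qt,0,12,12),qt[2]+np.pi/2);print(loc(qt))"
```

```text
t: 12.62
eef_pos: [465.3, -328.4, 18.2]
tcp_rot: [-3.14, -0.002, 1.665]
ft_force: [-0.1, -0.1, -2.6]
opening: 0.411
plan [ 1.2 -0.1  6.2] -0.1 t 12.62 rot [-3.140e+00 -2.000e-03  1.665e+00] pos [ 465.3 -328.4   18.2] F [-0.1 -0.1 -2.6] op 0.41
[ 0.1 10.8 18.2]
```

```bash
python3 -m pendant '[[0.8,0,2,0],[0.8,0,4,0],[0.8,0,5,0],[0.8,0,5,0]]';  python3 -m pendant '[[0,0,1,0],[0,0,1.5,0]]'
```

```text
t: 13.12
eef_pos: [465.2, -327.7, 13.3]
tcp_rot: [-3.14, -0.002, 1.665]
ft_force: [-0.4, 0.3, -3.1]
opening: 0.415
t: 13.38
eef_pos: [465.3, -327.8, 12.2]
tcp_rot: [-3.14, -0.001, 1.665]
ft_force: [-2.5, 0.2, 6.2]
opening: 0.41
```

```bash
python3 -m pendant '[[0,0,0,0],[0,0,0,0],[0,0,0,0],[0,0,0,0],[0,0,0,0]]' 0.35;  python3 -c "
from h import *
save(vision.read_camera('wrist'),'w9')"
```

```text
t: 14.0
eef_pos: [465.3, -327.8, 12.1]
tcp_rot: [-3.14, -0.001, 1.665]
ft_force: [-0.7, -0.2, 0.1]
opening: 0.651
```

View pics/w9.png

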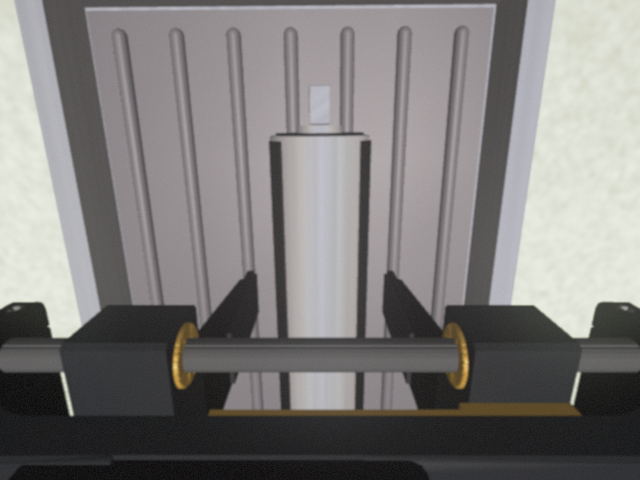

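Released, and the roller lies between two ribs (x 291 and 347), with clear gaps to both fingers. I'll retreat straight up.

```bash
python3 -m pendant '[[0,0,-10,0],[0,0,-25,0],[0,0,-50,0],[0,0,-90,0],[0,0,-140,0],[0,0,-190,0],[0,0,-190,0]]';  python3 -m pendant '[[-50,-50,0,0],[-90,-90,0,0],[-90,-90,0,0]]'; python3 -c "
from h import *
p=vision.read_camera('top');s=vision.read_camera('scene');w=vision.read_camera('wrist')
save(p,'t10');save(s,'s10');save(w,'w10')
for P in(p,s): print([(np.round(world(P,d['at'])),round(d['confidence'],2)) for d in vision.find_in(P,'roller_a_center')])
print(env.state()['eef_pos'])"
```

```text
t: 14.92
eef_pos: [466.6, -328.8, 206.9]
tcp_rot: [3.138, 0.005, 1.665]
ft_force: [0.2, -0.7, -0.3]
opening: 0.649
t: 15.3
eef_pos: [382.9, -429.0, 206.6]
tcp_rot: [3.138, 0.004, 1.661]
ft_force: [0.7, 0.7, -0.1]
opening: 0.647
[(array([483., 240.,  89.]), 0.62)]
[(array([488., 235.,  82.]), 0.87)]
[ 386.07170602 -425.74813681  206.82567886]
```

View pics/t10.png

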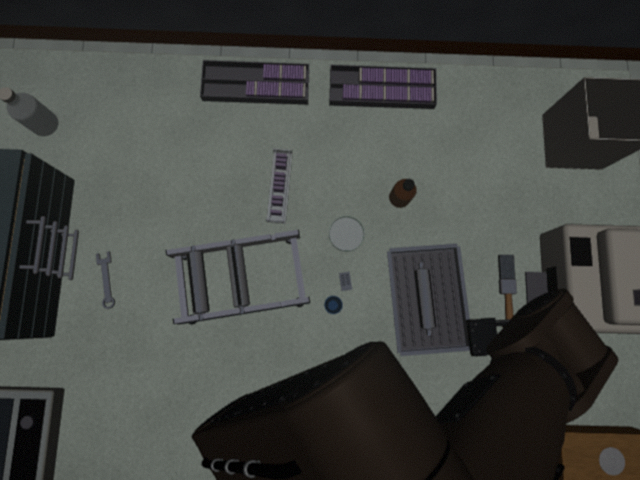

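View pics/s10.png

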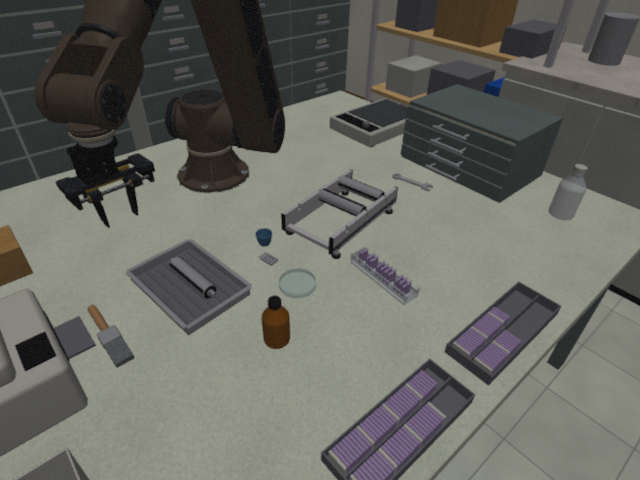

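View pics/w10.png

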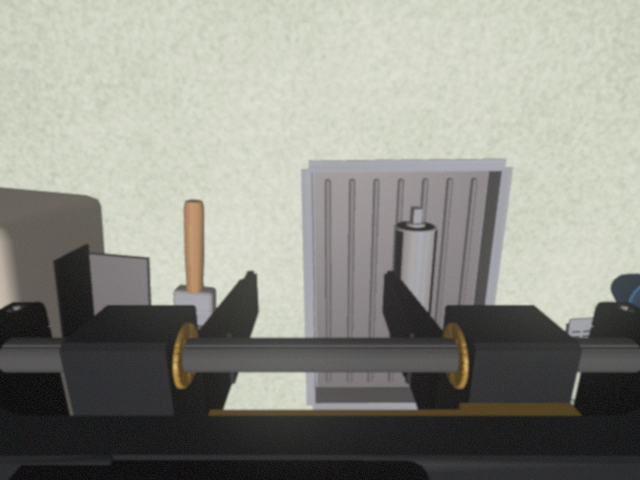

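```bash
python3 -m pendant '[[0,0,0,0],[0,0,0,0]]'; python3 -c "
from h import *
print(job.job_done())"
```

```text
t: 15.8
eef_pos: [386.7, -425.2, 206.9]
tcp_rot: [3.138, 0.004, 1.667]
ft_force: [0.8, -0.4, 0.1]
opening: 0.651
the job is handed in; nothing more can be done
None
```

The binding roller was the one in the y = -100 slot. It now lies released in the tray, and I handed the job in at about 15.8 s of the 64 s allowed.

**Finding it:** I pushed a closed fingertip across each roller's top.
- The rollers at y = +100 and y = 0 were still turning at roughly 7 rad/s in successive wrist pictures.
- The one at y = -100 stopped at once after about 55–60° (about 1 rad). I measured that from its strips, so it clears the 0.7 rad needed, but only by image measurement.

**Moving it:** I gripped it, lifted it straight up and carried it over. I lowered it between two tray ribs until contact showed, at a tool height of 12 mm as expected, and only then opened the fingers.

**Last checks:**
- **In the tray:** the roller lies lengthwise near the tray's centre, between two ribs.
- **In the track:** the other two rollers look seated. The trained network reported only one roller in the last pictures, so for the second one and the tray roller I relied on looking at the images.
- **Bystanders and arm:** the bystanders look unmoved by eye. The brush is partly hidden by the arm in the last top view but visible in the other two pictures. The arm is clear of everything, with about 1 N or less on the wrist.

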